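Feel for the release notch and tip open the label printer's cover

ROBOT

A 7-joint arm with a two-finger parallel gripper is mounted at the origin on the work surface. World frame = base frame: x ahead of the robot, y to its left, z up, the work surface at z = 0. Lengths are in m, angles in rad, forces in N, time in s.
With the tool pointing down it reaches from about 0.4 to 0.85 m from the base axis. Payload 10.4 kg.
Tool frame: the origin (TCP) lies between the finger pads; the fingertips stand 11 mm ahead of it and the grasp point (between the pads) lies 8 mm behind it (r.tcp_to_tips is the distance from the TCP to the fingertips, in m); z points along the fingers, y is the line along which they close (so a half turn about z gives the same grasp; the last joint's range is limited). The gripper opens to 87 mm and grips with 3 to 60 N. Pads are 19 mm wide; open, the fingers measure 117 mm over their backs; the gripper's body (75 mm by 190 mm) begins 51 mm behind the grasp point.
Start: joints at [-0.023, 0.332, -0.065, 1.46, 0.022, 1.35, -0.088], TCP at [0.625, 0, 0.234] pointing down, gripper open.
Joint ranges: [-2.6, 2.6], [-0.5, 2.12], [-1.47, 1.34], [0.16, 2.42], [-1.27, 4.41], [0.06, 2.06], [-2.6, 2.6]. Speed limits (rad/s): [2.22, 2.22, 2.79, 2.79, 3.14, 3.14, 3.14].

INTERFACE

Orientations are given as a unit quaternion [x, y, z, w].
In Python, from bench import r gives the robot as it stands. The module is installed in compiled form; this text tells all that it offers.
- The arm moves only by the shell command python3 -m crank 'ROWS' [FORCE]. ROWS is JSON, a list of rows, each an object of numbers: "claw": the closure, from -1 (fully open) to 1 (shut); "dx", "dy", "dz": the shift along the tool's x, y, z each as a share of 3 cm, from -1 to 1; "ax", "ay", "az": the turn, a rotation vector about the tool's x, y, z each as a share of 6 degrees, from -1 to 1. A call has 1 to 8 rows; each row shifts and turns the commanded pose from where the row before left it, along the tool's axes as they then stand; what a row does not reach is not made up. A row lasts 1/12 s, in which the tool goes at most 41.7 mm and 7.16 degrees, less where a joint would pass 70% of its speed; a pose out of reach is approached as far as the arm can. A call with a number of a shift or a turn outside -1 to 1 is refused whole. A call with a gripper value outside its range is refused whole. The fingers move at their own pace and stop on an object; FORCE is the grip in N (left out, the last holds). Time passes only in rows, so rows that do not move let the fingers close. It gives the time, the measured TCP pose, the force, the opening and the grip force at its end, in the units of the state.
- r.read_state(): the state, without advancing time (a new reading comes with each control period).
- r.camera(name): name is "scene" or "side" or "wrist"; returns a dict with "color" (384x512x3 uint8, red, green, blue), "mtx" (3x3 intrinsics, pixels), "R" (3x3) and "t" (3): a world point X has camera coordinates R X + t; the wrist camera has in their place "hand_eye" (4x4, takes a point from camera to tool coordinates, whose origin is the TCP and whose axes are the flange's). Camera axes: x right, y down, z forward; pixel columns grow to the right and rows downward; lengths in m; the calibration is good to about 2 mm. The wrist camera is an equidistant fisheye: a pixel r from the principal point sees the ray r / f radians off the axis. A picture is of the moment at which its call begins: read the wrist's pose just before it. There is no depth.
- r.close_job(): hands the job in; it is judged then, once.
The state is a dict: "time": time; "joint_positions": joint angles; "joint_vel": joint speeds; "joint_torque": joint torques, N m; "ee_pos": TCP position; "eef_rot": TCP orientation; "ft_force": force on the tool from outside, world axes, zero at the start; "torque": the same for the moment, N m; "width": finger opening in m; "grip_force": force on a finger pad.
Only numpy, scipy, OpenCV 4.12 (cv2) and the standard library are available. Lean on these libraries where they do the work, as an engineer would, in place of code of your own. Each camera call takes 0.05 s, during which the arm holds its last target. There are 200 camera calls.

TASK

Open the cover of the desktop label printer for a roll change: touch a fingertip to the top of the trim strip along its near edge, feel along the strip to the notch hidden in it, and press the bar inside the notch down as far as it goes, so that the cover tips up and stays up. Open it only with the bar: do not touch the cover panel, and leave the mouse, cup, stapler and tape roll where they are.

Things in the scene. Friction and masses are not known exactly. Their poses are not given: they have to be found in the camera images.
- printer: Off-white desktop label printer fixed to the desk, 250 mm wide (y), 190 deep (x), 110 high; origin under its centre, x from its near, strip side to its far side, z up. A trim strip 230 mm long runs along the top of its near edge. One notch, 46 mm wide in y, is cut through the strip over its whole x width and open at the outer face; its place along the strip changes every run.
- edge (a point): Point on the strip's flat level top, 110 mm above the desk, half-way along. x: level, towards the cover panel; y: along the strip; z up. The rigid strip spans y -115 to +115 mm and x -13 (outer face) to +30 mm; 10 mm side walls continue it flush at both ends. The notch's centre is anywhere from y = -92 to +92 mm. The press bar below is reachable only through it.
- press_bar: Plain grey tail of the cover: a plate under the whole strip, with a rib along it. Origin on the hinge axis, half-way along: not at the notch. Cover shut: rib top right below the line x = 0 of edge, 6 mm under the strip's top, plate beside it 10 mm under. Rib 37 mm from the hinge; 3 to 7 N moves it; it goes down 15 mm to a hard stop (21 mm under the strip's top) and does not spring back.
- cover_panel: The white cover panel on top of the printer, 132 x 226 x 4 mm, flush with the strip's top when shut, rising on the side far from the strip when the bar is pressed. Origin on the hinge axis, half-way along; its x axis points from the strip across the panel. Not to be touched.
- cover (a joint): Angle of the cover in rad: 0 shut, 0.42 fully tipped up with the press bar at its stop. A stiff hinge: it stays where it is left.
- mouse: Loose black computer mouse, 105 x 58 x 32 mm, beside the printer; origin under its centre. Leave alone.
- pen_cup: Loose empty dark metal cup, 72 mm across, 95 mm high, beside the printer; origin under its centre. Leave alone.
- stapler: Loose stapler, 35 x 130 mm (long along its y), 50 mm high, on the desk in front of the printer's near edge; origin under its centre. Leave alone.
- tape_roll: Loose roll of paper tape lying flat, 80 mm across, 24 mm high, beside the printer; origin under its centre. Leave alone.

How it is judged:
By the outcome, as a careful person would: the job done as asked, in the order asked, and still so for the second after the job is handed in, with the robot touching nothing.
It also fails if it takes over 54 s, if anything falls off the work surface, if the arm or the gripper's body presses on something with over 40 N, if the wrist force passes 120 N, or if a joint passes its speed limit or range.

## Working session

There is one attempt and no reset: what is moved stays moved. The work goes in short steps, Python scripts to look and compute and a shell command to move; the robot and the scene stay as the last step left them, time stands still between calls to the robot, and variables do not carry over. Pictures are saved under pics/ and viewed, at most 10 in all, crops included, and the job is handed in when it is done.

```bash
mkdir -p pics
python3 - <<'E'
from bench import r
import cv2,numpy as np
s=r.read_state();print({k:np.round(v,3).tolist() for k,v in s.items()}, r.tcp_to_tips)
for n in ("scene","side"):
    c=r.camera(n);cv2.imwrite(f"pics/{n}0.png",c["color"][:,:,::-1]);np.savez(f"{n}0.npz",**c)
    print(n,c["mtx"].round(1).tolist(),c["R"].round(3).tolist(),c["t"].round(3).tolist())
c=r.camera("wrist");cv2.imwrite("pics/wrist0.png",c["color"][:,:,::-1]);np.savez("wrist0.npz",**c);print(c["mtx"],c["hand_eye"])
E
```

```text
{'time': 0.0, 'joint_positions': [-0.023, 0.333, -0.065, 1.461, 0.022, 1.35, -0.089], 'joint_vel': [0.0, 0.001, -0.0, -0.0, 0.001, -0.001, 0.001], 'joint_torque': [-0.0, -62.325, 0.024, -38.989, -0.061, 0.04, 0.0], 'ee_pos': [0.625, -0.0, 0.233], 'eef_rot': [0.707, 0.707, -0.001, -0.0], 'ft_force': [-0.027, 0.473, 0.952], 'torque': [0.044, -0.022, 0.02], 'grip_force': 0.0, 'width': 0.087} 0.011
scene [[351.2, 0.0, 256.0], [0.0, 351.2, 189.2], [0.0, 0.0, 1.0]] [[0.202, 0.979, 0.015], [0.809, -0.158, -0.566], [-0.552, 0.127, -0.824]] [-0.14, -0.417, 1.25]
side [[351.6, 0.0, 254.2], [0.0, 351.6, 189.2], [0.0, 0.0, 1.0]] [[-0.99, -0.143, -0.018], [-0.077, 0.631, -0.772], [0.122, -0.763, -0.635]] [0.566, 0.11, 0.773]
[[297.31863964   0.         254.72439331]
 [  0.         297.31863964 196.86505253]
 [  0.           0.           1.        ]] [[-1.16083669e-04 -9.60685342e-01 -2.77639444e-01  7.59481680e-02]
 [ 9.99999565e-01  1.45567470e-04 -9.21800407e-04 -9.57575793e-04]
 [ 9.25975410e-04 -2.77639430e-01  9.60684906e-01 -1.51051421e-01]
 [ 0.00000000e+00  0.00000000e+00  0.00000000e+00  1.00000000e+00]]
```

View pics/scene0.png

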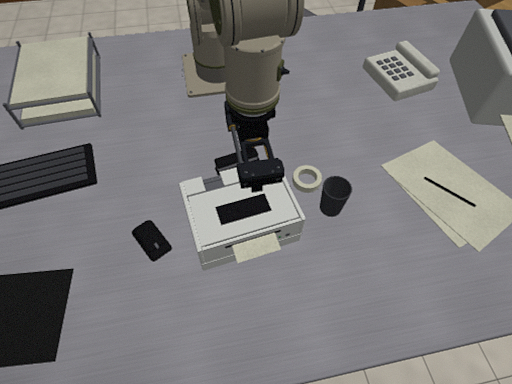

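View pics/side0.png

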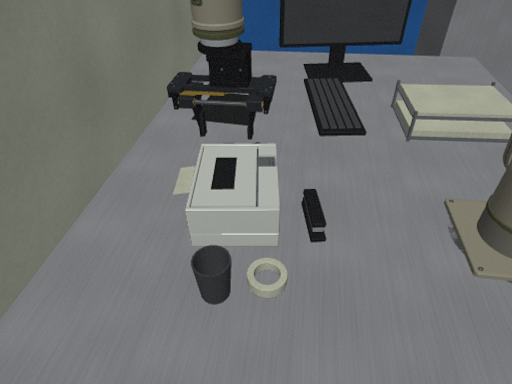

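View pics/wrist0.png

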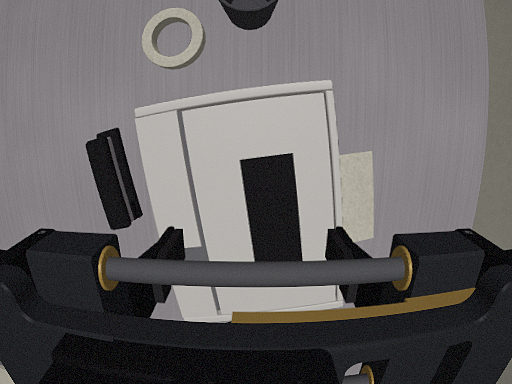

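Scene: printer at (243,220), a grey patch on the strip near (197,185). Side: strip right edge x≈279 px, grey patch near (266,160), stapler at (314,213). Wrist: strip at columns 135–215, running from row 110 to 320. Now I'll enlarge the printer for corner pixels.

Run:
```python
import cv2,numpy as np
a=cv2.imread("pics/side0.png")[135:250,180:335];b=cv2.imread("pics/scene0.png")[140:270,165:320]
a=cv2.resize(a,(775,575),interpolation=cv2.INTER_CUBIC)
cv2.imwrite("pics/sidez.png",a)
b=cv2.resize(b,(0,0),fx=4.5,fy=4.5,interpolation=cv2.INTER_CUBIC);cv2.imwrite("pics/scenez.png",b)
```

```text
(no output)
```

View pics/sidez.png

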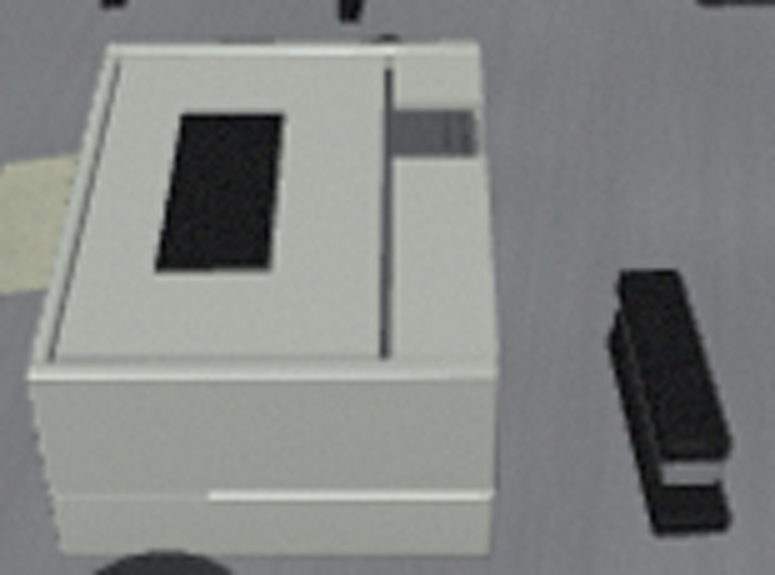

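View pics/scenez.png

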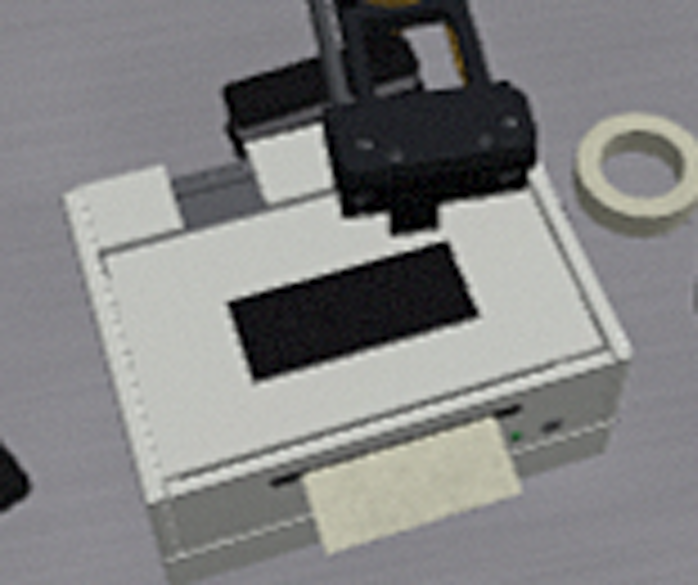

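The side crop shows the notch as a grey patch, with columns 390–480 and rows 106–157. The printer's outer corners are at (480,42), (497,378), (107,44) and (30,378). In the scene crop the notch's inner edge runs from (183,232) to (262,210).

```bash
cat > h.py <<'E'
import numpy as np
def cast(n,uv,z):
    c=np.load(n+"0.npz");R=c["R"];t=c["t"];o=-R.T@t
    d=R.T@np.linalg.inv(c["mtx"])@np.array([*uv,1.]);return (o+d*(z-o[2])/d[2])[:2]
def wcast(c,p,q,uv,z):
    from scipy.spatial.transform import Rotation as Ro
    K=c["mtx"];v=np.array([uv[0]-K[0,2],uv[1]-K[1,2]]);rr=np.hypot(*v);th=rr/K[0,0]
    d=np.array([*(v/rr*np.sin(th)),np.cos(th)]);H=c["hand_eye"];M=Ro.from_quat(q).as_matrix()
    o=M@H[:3,3]+p;d=M@H[:3,:3]@d;return (o+d*(z-o[2])/d[2])[:2]
E
python3 - <<'E'
from h import *
f=lambda x,y:(x/5+180-.4,y/5+135-.4)
g=lambda x,y:(x/4.5+165-.4,y/4.5+140-.4)
for k,p in dict(nearP=(497,378),nearM=(480,43),farM=(107,44),farP=(30,378),nP_out=(484,157),nP_in=(392,157),nM_out=(481,107),nM_in=(392,107)).items():print(k,cast("side",f(*p),.11).round(4))
for k,p in dict(nearM=(65,195),farM=(150,502),farP=(630,352),nM_in=(183,232),nP_in=(262,208),nM_out=(166,166),nP_out=(245,145)).items():print("sc",k,cast("scene",g(*p),.11).round(4))
c=np.load("wrist0.npz");from bench import r;s=r.read_state()
for k,p in dict(nearP=(135,112),farP=(331,84),nP_in_approx=(200,247)).items():print("wr",k,wcast(c,np.array(s["ee_pos"]),s["eef_rot"],p,.11).round(4))
for p in [(620,272),(680,272),(728,455),(655,455)]:print("stap",cast("side",f(*p),.05).round(3))
E
```

```text
nearP [0.5078 0.0889]
nearM [ 0.5384 -0.1578]
farM [ 0.7266 -0.1352]
farP [0.6926 0.1119]
nP_out [ 0.527  -0.0598]
nP_in [ 0.5693 -0.0548]
nM_out [ 0.5323 -0.1006]
nM_in [ 0.5748 -0.0956]
sc nearM [ 0.5431 -0.1593]
sc farM [ 0.728  -0.1346]
sc farP [0.6938 0.1093]
sc nM_in [ 0.5787 -0.1008]
sc nP_in [ 0.5715 -0.058 ]
sc nM_out [ 0.5342 -0.1045]
sc nP_out [ 0.5282 -0.0608]
wr nearP [0.5084 0.0815]
wr farP [0.6938 0.1052]
wr nP_in_approx [ 0.5669 -0.0571]
stap [ 0.46  -0.057]
stap [ 0.432 -0.061]
stap [0.411 0.06 ]
stap [0.441 0.064]
```

```bash
python3 -m crank '[{"dx":-0.38,"dy":-0.97,"claw":1},{"dx":-0.38,"dy":-0.97,"claw":1},{"dx":-0.38,"dy":-0.97,"claw":1},{"claw":1,"az":1},{"claw":1,"az":1},{"claw":1,"az":1},{"claw":1,"az":1},{"claw":1,"az":1}]' 20
python3 -m crank '[{"claw":1,"az":1},{"claw":1,"az":1},{"claw":1,"az":1},{"claw":1,"az":1},{"claw":1,"az":1},{"claw":1,"az":1},{"claw":1,"az":1},{"claw":1,"az":1}]'
python3 -m crank '[{"claw":1,"az":0.8},{"claw":1,"dz":1},{"claw":1,"dz":1},{"claw":1},{"claw":1},{"claw":1}]'
python3 - <<'E'
from bench import r
from scipy.spatial.transform import Rotation as R
import numpy as np,cv2
s=r.read_state();M=R.from_quat(s["eef_rot"]).as_matrix();print(M.round(3))
p=np.array(s["ee_pos"]);print(p, "edge xy mm",1e3*np.array([[.9924,.123],[-.123,.9924]])@(p[:2]-[.5374,-.0344]),s["width"],s["ft_force"])
c=r.camera("wrist");cv2.imwrite("pics/w1.png",c["color"][:,:,::-1]);np.savez("w1.npz",p=p,q=s["eef_rot"],**c)
E
```

```text
[[-0.     1.    -0.001]
 [ 1.     0.    -0.   ]
 [-0.    -0.001 -1.   ]]
[6.24722956e-01 6.69914811e-06 2.32922322e-01] edge xy mm [90.89132506 23.4044847 ] 0.08738250575992657 [0.27026488 0.06667754 0.64882288]invalid input at $[0]: expected keys claw, dx, dy, dz, ax, ay, az
invalid input at $[0]: expected keys claw, dx, dy, dz, ax, ay, az
invalid input at $[0]: expected keys claw, dx, dy, dz, ax, ay, az
```

View pics/w1.png

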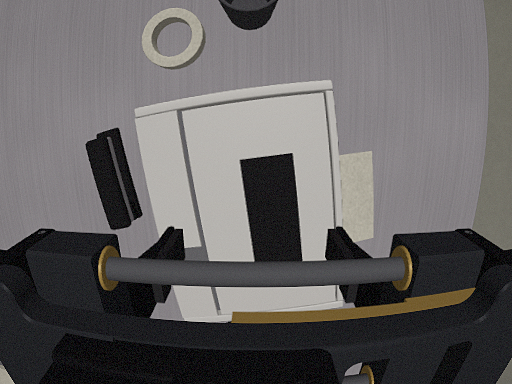

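The calls were refused because every row needs all the keys, so the picture is unchanged. I'll resend with full rows.

```bash
python3 -m crank '[{"dx":-0.38,"dy":-0.97,"dz":0,"ax":0,"ay":0,"az":0,"claw":1},{"dx":-0.38,"dy":-0.97,"dz":0,"ax":0,"ay":0,"az":0,"claw":1},{"dx":-0.38,"dy":-0.97,"dz":0,"ax":0,"ay":0,"az":0,"claw":1},{"dx":0,"dy":0,"dz":0,"ax":0,"ay":0,"az":1,"claw":1},{"dx":0,"dy":0,"dz":0,"ax":0,"ay":0,"az":1,"claw":1},{"dx":0,"dy":0,"dz":0,"ax":0,"ay":0,"az":1,"claw":1},{"dx":0,"dy":0,"dz":0,"ax":0,"ay":0,"az":1,"claw":1},{"dx":0,"dy":0,"dz":0,"ax":0,"ay":0,"az":1,"claw":1}]' 20
python3 -m crank '[{"dx":0,"dy":0,"dz":0,"ax":0,"ay":0,"az":1,"claw":1},{"dx":0,"dy":0,"dz":0,"ax":0,"ay":0,"az":1,"claw":1},{"dx":0,"dy":0,"dz":0,"ax":0,"ay":0,"az":1,"claw":1},{"dx":0,"dy":0,"dz":0,"ax":0,"ay":0,"az":1,"claw":1},{"dx":0,"dy":0,"dz":0,"ax":0,"ay":0,"az":1,"claw":1},{"dx":0,"dy":0,"dz":0,"ax":0,"ay":0,"az":1,"claw":1},{"dx":0,"dy":0,"dz":0,"ax":0,"ay":0,"az":1,"claw":1},{"dx":0,"dy":0,"dz":0,"ax":0,"ay":0,"az":1,"claw":1}]'
python3 -m crank '[{"dx":0,"dy":0,"dz":0,"ax":0,"ay":0,"az":0.8,"claw":1},{"dx":0,"dy":0,"dz":1,"ax":0,"ay":0,"az":0,"claw":1},{"dx":0,"dy":0,"dz":0.8,"ax":0,"ay":0,"az":0,"claw":1},{"dx":0,"dy":0,"dz":0,"ax":0,"ay":0,"az":0,"claw":1},{"dx":0,"dy":0,"dz":0,"ax":0,"ay":0,"az":0,"claw":1},{"dx":0,"dy":0,"dz":0,"ax":0,"ay":0,"az":0,"claw":1}]'
cat >> h.py <<'E'
def st():
    from bench import r
    from scipy.spatial.transform import Rotation as Ro
    s=r.read_state();M=Ro.from_quat(s["eef_rot"]).as_matrix();p=np.array(s["ee_pos"])
    e=1e3*np.array([[.9924,.123],[-.123,.9924]])@(p[:2]-[.5374,-.0344])
    print("t",round(s["time"],2),"edge xy",e.round(1),"tip z",round(1e3*p[2]-11,1),"F",np.round(s["ft_force"],1),"w",round(s["width"],4))
    return s,M,p
E
python3 - <<'E'
from h import *; from bench import r; import cv2
s,M,p=st();print(M.round(3),p)
c=r.camera("wrist");cv2.imwrite("pics/w2.png",c["color"][:,:,::-1]);np.savez("w2.npz",p=p,q=s["eef_rot"],**c)
E
```

```text
time: 0.87
ee_pos: [0.5376, -0.0342, 0.2335]
eef_rot: [0.867, 0.498, 0.0, -0.0]
ft_force: [0.0, -0.4, 0.2]
width: 0.0416
grip_force: 0.0
time: 1.53
ee_pos: [0.5376, -0.0342, 0.2334]
eef_rot: [0.995, 0.102, -0.0, -0.0]
ft_force: [-0.3, 0.7, -0.2]
width: 0.0005
grip_force: 0.0
time: 2.03
ee_pos: [0.5383, -0.0342, 0.1809]
eef_rot: [0.998, 0.063, 0.001, 0.0]
ft_force: [0.3, 0.5, 0.7]
width: 0.0007
grip_force: 0.0
t 2.03 edge xy [0.9 0.1] tip z 169.9 F [0.3 0.5 0.7] w 0.0007
[[ 0.992  0.125  0.001]
 [ 0.125 -0.992  0.   ]
 [ 0.001  0.    -1.   ]] [ 0.53830682 -0.03420003  0.1809247 ]
```

View pics/w2.png

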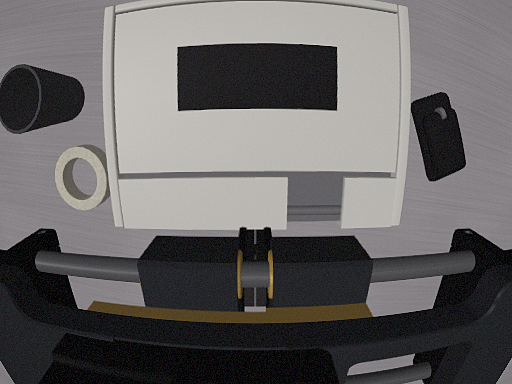

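The view is square to the printer. The notch is at columns 287–341, rows 172–228. The strip's ends are at columns 113 and 404, and its outer edge is at row ~228. The closed fingertips are at (256,235).

Run:
```python
from h import *
c=np.load("w2.npz")
for k,u in dict(nPin=(287,178),nPout=(286,228),nMin=(341.5,178),nMout=(341,226),slotP=(119,174),cornP=(114,227),cornM=(403,224)).items():
    w=wcast(c,c["p"],c["q"],u,.11);print(k,w.round(4),(1e3*np.array([[.9924,.123],[-.123,.9924]])@(w-[.5374,-.0344])).round(1))
```

```text
nPin [ 0.5672 -0.0556] [ 26.9 -24.7]
nPout [ 0.5263 -0.0612] [-14.3 -25.3]
nMin [ 0.573  -0.0987] [ 27.4 -68.1]
nMout [ 0.5332 -0.1068] [-13.1 -71.3]
slotP [0.5545 0.0798] [ 31.  111.2]
cornP [0.5066 0.0855] [-15.8 122.7]
cornM [ 0.5408 -0.165 ] [ -12.7 -130. ]
```

```bash
python3 -m crank '[{"dx":-0.07,"dy":0,"dz":0.9,"ax":0,"ay":0,"az":0,"claw":1},{"dx":0,"dy":0,"dz":0.7,"ax":0,"ay":0,"az":0,"claw":1},{"dx":0,"dy":0,"dz":0.1,"ax":0,"ay":0,"az":0,"claw":1},{"dx":0,"dy":0,"dz":0,"ax":0,"ay":0,"az":0,"claw":1},{"dx":0,"dy":0,"dz":0,"ax":0,"ay":0,"az":0,"claw":1}]'
python3 -c "from h import *;st()"
python3 -m crank '[{"dx":0,"dy":0,"dz":0.07,"ax":0,"ay":0,"az":0,"claw":1},{"dx":0,"dy":0,"dz":0,"ax":0,"ay":0,"az":0,"claw":1},{"dx":0,"dy":0,"dz":0,"ax":0,"ay":0,"az":0,"claw":1}]'
python3 -c "from h import *;st()"
```

```text
time: 2.5
ee_pos: [0.5366, -0.0345, 0.1303]
eef_rot: [0.998, 0.063, 0.001, 0.0]
ft_force: [0.2, -0.0, -0.7]
width: 0.0002
grip_force: 0.0
t 2.5 edge xy [-0.8  0. ] tip z 119.3 F [ 0.2 -0.  -0.7] w 0.0002
time: 2.75
ee_pos: [0.5361, -0.0344, 0.1273]
eef_rot: [0.998, 0.063, 0.001, 0.0]
ft_force: [-0.0, 0.8, 0.2]
width: 0.0002
grip_force: 0.0
t 2.75 edge xy [-1.2  0.1] tip z 116.3 F [-0.   0.8  0.2] w 0.0002
```

```bash
python3 -m crank '[{"dx":0,"dy":0,"dz":0.1,"ax":0,"ay":0,"az":0,"claw":1},{"dx":0,"dy":0,"dz":0,"ax":0,"ay":0,"az":0,"claw":1},{"dx":0,"dy":0,"dz":0,"ax":0,"ay":0,"az":0,"claw":1}]'
python3 -m crank '[{"dx":0,"dy":0,"dz":0.05,"ax":0,"ay":0,"az":0,"claw":1},{"dx":0,"dy":0,"dz":0,"ax":0,"ay":0,"az":0,"claw":1},{"dx":0,"dy":0,"dz":0,"ax":0,"ay":0,"az":0,"claw":1}]'
python3 -c "from h import *;st()"
```

```text
time: 3.0
ee_pos: [0.5356, -0.0344, 0.1234]
eef_rot: [0.998, 0.063, -0.0, -0.0]
ft_force: [0.4, 0.3, 0.1]
width: 0.0003
grip_force: 0.0
time: 3.25
ee_pos: [0.5356, -0.0344, 0.1219]
eef_rot: [0.998, 0.063, -0.0, -0.0]
ft_force: [-0.0, 0.3, 0.0]
width: 0.0006
grip_force: 0.0
t 3.25 edge xy [-1.8  0.2] tip z 110.9 F [-0.   0.3  0. ] w 0.0006
```

```bash
for i in 1; do python3 -m crank '[{"dx":0,"dy":0,"dz":0.04,"ax":0,"ay":0,"az":0,"claw":1},{"dx":0,"dy":0,"dz":0,"ax":0,"ay":0,"az":0,"claw":1},{"dx":0,"dy":0,"dz":0,"ax":0,"ay":0,"az":0,"claw":1}]'; done
python3 -c "from h import *;st()"
```

```text
time: 3.5
ee_pos: [0.5357, -0.0344, 0.1215]
eef_rot: [0.998, 0.063, 0.0, -0.0]
ft_force: [-3.9, -0.6, 6.7]
width: 0.0004
grip_force: 3.6
t 3.5 edge xy [-1.7  0.2] tip z 110.5 F [-3.9 -0.6  6.7] w 0.0004
```

Contact at z≈110 mm with 6.7 N, as expected for the strip top. Next I slide along the strip towards −y.

```bash
python3 -m crank '[{"dx":0,"dy":0.15,"dz":0,"ax":0,"ay":0,"az":0,"claw":1},{"dx":0,"dy":0.15,"dz":0,"ax":0,"ay":0,"az":0,"claw":1},{"dx":0,"dy":0.15,"dz":0,"ax":0,"ay":0,"az":0,"claw":1},{"dx":0,"dy":0.15,"dz":0,"ax":0,"ay":0,"az":0,"claw":1}]'
python3 -c "from h import *;st()"
python3 -m crank '[{"dx":0,"dy":0.15,"dz":0,"ax":0,"ay":0,"az":0,"claw":1},{"dx":0,"dy":0.15,"dz":0,"ax":0,"ay":0,"az":0,"claw":1}]'
python3 -c "from h import *;st()"
python3 -m crank '[{"dx":0,"dy":0.12,"dz":0,"ax":0,"ay":0,"az":0,"claw":1},{"dx":0,"dy":0,"dz":0,"ax":0,"ay":0,"az":0,"claw":1}]'
python3 -c "from h import *;st()"
```

```text
time: 3.83
ee_pos: [0.5386, -0.0516, 0.1215]
eef_rot: [0.998, 0.063, 0.001, -0.001]
ft_force: [-0.8, 4.1, 5.1]
width: 0.0004
grip_force: 2.8
t 3.83 edge xy [ -0.9 -17.2] tip z 110.5 F [-0.8  4.1  5.1] w 0.0004
time: 4.0
ee_pos: [0.5397, -0.0606, 0.1215]
eef_rot: [0.998, 0.063, 0.001, -0.0]
ft_force: [0.3, 3.5, 5.4]
width: 0.0004
grip_force: 2.5
t 4.0 edge xy [ -0.9 -26.3] tip z 110.5 F [0.3 3.5 5.4] w 0.0004
time: 4.17
ee_pos: [0.54, -0.0653, 0.1212]
eef_rot: [0.998, 0.063, 0.001, 0.0]
ft_force: [0.4, -0.2, 5.3]
width: 0.0005
grip_force: 2.6
t 4.17 edge xy [ -1.2 -31. ] tip z 110.2 F [ 0.4 -0.2  5.3] w 0.0005
```

```bash
python3 -m crank '[{"dx":0,"dy":0.12,"dz":0,"ax":0,"ay":0,"az":0,"claw":1},{"dx":0,"dy":0,"dz":0,"ax":0,"ay":0,"az":0,"claw":1}]'
python3 -c "from h import *;st()"
python3 -m crank '[{"dx":0,"dy":0.12,"dz":0,"ax":0,"ay":0,"az":0,"claw":1},{"dx":0,"dy":0,"dz":0,"ax":0,"ay":0,"az":0,"claw":1}]'
python3 -c "from h import *;st()"
python3 -m crank '[{"dx":0,"dy":0.12,"dz":0,"ax":0,"ay":0,"az":0,"claw":1},{"dx":0,"dy":0,"dz":0,"ax":0,"ay":0,"az":0,"claw":1}]'
python3 -c "from h import *;st()"
```

```text
time: 4.33
ee_pos: [0.5398, -0.0692, 0.1206]
eef_rot: [0.998, 0.062, -0.0, 0.0]
ft_force: [-0.2, -0.2, -0.5]
width: 0.0003
grip_force: 0.0
t 4.33 edge xy [ -1.9 -34.8] tip z 109.6 F [-0.2 -0.2 -0.5] w 0.0003
time: 4.5
ee_pos: [0.54, -0.0729, 0.1204]
eef_rot: [0.998, 0.062, -0.0, 0.0]
ft_force: [0.2, 0.1, -0.1]
width: 0.0002
grip_force: 0.0
t 4.5 edge xy [ -2.1 -38.5] tip z 109.4 F [ 0.2  0.1 -0.1] w 0.0002
time: 4.67
ee_pos: [0.5407, -0.0764, 0.1206]
eef_rot: [0.998, 0.062, -0.0, 0.0]
ft_force: [-0.0, 0.9, -0.1]
width: 0.0004
grip_force: 0.0
t 4.67 edge xy [ -1.9 -42.1] tip z 109.6 F [-0.   0.9 -0.1] w 0.0004
```

The strip fell away at y≈−33, so this is the notch. I'll centre on it at −47 and press.

```bash
python3 -m crank '[{"dx":0.03,"dy":0.16,"dz":0,"ax":0,"ay":0,"az":0,"claw":1},{"dx":0,"dy":0,"dz":0.1,"ax":0,"ay":0,"az":0,"claw":1},{"dx":0,"dy":0,"dz":0,"ax":0,"ay":0,"az":0,"claw":1}]'
python3 -c "from h import *;st()"
python3 -m crank '[{"dx":0,"dy":0,"dz":0.1,"ax":0,"ay":0,"az":0,"claw":1},{"dx":0,"dy":0,"dz":0,"ax":0,"ay":0,"az":0,"claw":1}]'
python3 -c "from h import *;st()"
python3 -m crank '[{"dx":0,"dy":0,"dz":0.1,"ax":0,"ay":0,"az":0,"claw":1},{"dx":0,"dy":0,"dz":0,"ax":0,"ay":0,"az":0,"claw":1}]'
python3 -c "from h import *;st()"
```

```text
time: 4.92
ee_pos: [0.5421, -0.0805, 0.1172]
eef_rot: [0.998, 0.063, -0.0, 0.0]
ft_force: [0.2, -0.1, -1.1]
width: 0.0006
grip_force: 0.0
t 4.92 edge xy [ -1.  -46.3] tip z 106.2 F [ 0.2 -0.1 -1.1] w 0.0006
time: 5.08
ee_pos: [0.5423, -0.0802, 0.1145]
eef_rot: [0.998, 0.063, 0.0, 0.0]
ft_force: [0.9, 0.1, 0.7]
width: 0.0003
grip_force: 0.3
t 5.08 edge xy [ -0.7 -46. ] tip z 103.5 F [0.9 0.1 0.7] w 0.0003
time: 5.25
ee_pos: [0.5422, -0.0802, 0.1115]
eef_rot: [0.998, 0.063, -0.0, 0.0]
ft_force: [-0.5, -1.0, 2.7]
width: 0.0
grip_force: 0.9
t 5.25 edge xy [ -0.8 -46. ] tip z 100.5 F [-0.5 -1.   2.7] w 0.0
```

```bash
python3 -m crank '[{"dx":0,"dy":0,"dz":0.1,"ax":0,"ay":0,"az":0,"claw":1},{"dx":0,"dy":0,"dz":0.1,"ax":0,"ay":0,"az":0,"claw":1},{"dx":0,"dy":0,"dz":0,"ax":0,"ay":0,"az":0,"claw":1}]'
python3 -c "from h import *;st()"
python3 -m crank '[{"dx":0,"dy":0,"dz":0.1,"ax":0,"ay":0,"az":0,"claw":1},{"dx":0,"dy":0,"dz":0,"ax":0,"ay":0,"az":0,"claw":1}]'
python3 -c "from h import *;st()"
python3 -m crank '[{"dx":0,"dy":0,"dz":0.06,"ax":0,"ay":0,"az":0,"claw":1},{"dx":0,"dy":0,"dz":0,"ax":0,"ay":0,"az":0,"claw":1}]'
python3 -c "from h import *;st()"
```

```text
time: 5.5
ee_pos: [0.5425, -0.0801, 0.1053]
eef_rot: [0.998, 0.063, 0.0, 0.0]
ft_force: [0.4, -0.2, 1.7]
width: 0.0003
grip_force: 0.5
t 5.5 edge xy [ -0.6 -46. ] tip z 94.3 F [ 0.4 -0.2  1.7] w 0.0003
time: 5.67
ee_pos: [0.5428, -0.0801, 0.1025]
eef_rot: [0.998, 0.063, 0.0, 0.0]
ft_force: [1.7, -1.2, 2.1]
width: 0.0004
grip_force: 0.8
t 5.67 edge xy [ -0.3 -46. ] tip z 91.5 F [ 1.7 -1.2  2.1] w 0.0004
time: 5.83
ee_pos: [0.5429, -0.08, 0.1011]
eef_rot: [0.998, 0.063, 0.001, 0.0]
ft_force: [1.7, -0.3, 1.9]
width: 0.0003
grip_force: 1.3
t 5.83 edge xy [ -0.1 -46. ] tip z 90.1 F [ 1.7 -0.3  1.9] w 0.0003
```

```bash
python3 -m crank '[{"dx":0,"dy":0,"dz":0.04,"ax":0,"ay":0,"az":0,"claw":1},{"dx":0,"dy":0,"dz":0,"ax":0,"ay":0,"az":0,"claw":1}]'
python3 -m crank '[{"dx":0,"dy":0,"dz":0.04,"ax":0,"ay":0,"az":0,"claw":1},{"dx":0,"dy":0,"dz":0,"ax":0,"ay":0,"az":0,"claw":1},{"dx":0,"dy":0,"dz":0,"ax":0,"ay":0,"az":0,"claw":1}]'
python3 -c "from h import *;st()"
```

```text
time: 6.0
ee_pos: [0.543, -0.0801, 0.1001]
eef_rot: [0.998, 0.063, 0.001, 0.0]
ft_force: [2.7, 0.4, 5.0]
width: 0.0006
grip_force: 2.0
time: 6.25
ee_pos: [0.5431, -0.08, 0.0997]
eef_rot: [0.998, 0.063, 0.001, -0.0]
ft_force: [0.1, 0.4, 12.7]
width: 0.0004
grip_force: 6.1
t 6.25 edge xy [  0. -46.] tip z 88.7 F [ 0.1  0.4 12.7] w 0.0004
```

It has reached the hard stop at 21–22 mm under the strip top. One more firm push, then straight up and clear.

```bash
python3 -m crank '[{"dx":0,"dy":0,"dz":0.03,"ax":0,"ay":0,"az":0,"claw":1},{"dx":0,"dy":0,"dz":0,"ax":0,"ay":0,"az":0,"claw":1},{"dx":0,"dy":0,"dz":0,"ax":0,"ay":0,"az":0,"claw":1}]'
python3 -c "from h import *;st()"
python3 -m crank '[{"dx":0,"dy":0,"dz":-0.1,"ax":0,"ay":0,"az":0,"claw":1},{"dx":0,"dy":0,"dz":-0.4,"ax":0,"ay":0,"az":0,"claw":1},{"dx":0,"dy":0,"dz":-1,"ax":0,"ay":0,"az":0,"claw":1},{"dx":0,"dy":0,"dz":-1,"ax":0,"ay":0,"az":0,"claw":1},{"dx":0,"dy":0,"dz":-1,"ax":0,"ay":0,"az":0,"claw":1},{"dx":-0.5,"dy":0,"dz":-0.5,"ax":0,"ay":0,"az":0,"claw":1},{"dx":0,"dy":0,"dz":0,"ax":0,"ay":0,"az":0,"claw":1},{"dx":0,"dy":0,"dz":0,"ax":0,"ay":0,"az":0,"claw":1}]'
python3 - <<'E'
from h import *; from bench import r; import cv2
st()
c=r.camera("side");cv2.imwrite("pics/end.png",c["color"][:,:,::-1])
E
```

```text
time: 6.5
ee_pos: [0.5432, -0.0801, 0.0996]
eef_rot: [0.998, 0.063, 0.001, -0.0]
ft_force: [-2.4, 0.9, 19.3]
width: 0.0004
grip_force: 9.6
t 6.5 edge xy [  0.1 -46. ] tip z 88.6 F [-2.4  0.9 19.3] w 0.0004
time: 7.17
ee_pos: [0.527, -0.0822, 0.2183]
eef_rot: [0.998, 0.063, 0.0, 0.0]
ft_force: [-0.4, 0.4, -0.7]
width: 0.0008
grip_force: 0.0
t 7.17 edge xy [-16.2 -46.2] tip z 207.3 F [-0.4  0.4 -0.7] w 0.0008
```

View pics/end.png

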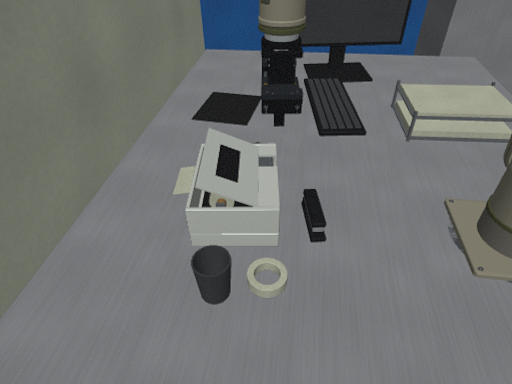

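The picture shows the cover tipped up (panel edge at (212,135) to (255,200)) with the label roll visible beneath it. The stapler, cup and tape roll are where they were, and the gripper is well clear.

```bash
python3 -c "from bench import r;print(r.close_job())"
```

```text
the job is handed in; nothing more can be done
None
```

The printer cover is open and was still up in the last picture; I felt along the strip to the notch, pressed the bar to its hard stop (19 N at the wrist), backed the arm clear and handed the job in at about 7 s.

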